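# Tip grinding pellets from a chute into a beaker

### The arm

A 7-joint arm with a two-finger parallel gripper is mounted at the origin on a cart in front of the work surface, level with it; the furniture and walls round the work are solid. World frame = base frame: x ahead of the robot, y to its left, z up, the work surface at z = 0. Lengths are in m, angles in rad, forces in N, time in s.
With the tool pointing down it reaches from about 0.425 to 0.925 m from the base axis. Payload 6.8 kg.
Tool frame: the origin (TCP) lies between the finger pads; the fingertips stand r.tcp_to_tips ahead of it and the grasp point (between the pads) lies 3 mm ahead of it (r.tcp_to_tips is the distance from the TCP to the fingertips, in m); z points along the fingers, y is the line along which they close (so a half turn about z gives the same grasp; the last joint's range is limited). The gripper opens to 85 mm and grips with 20 to 120 N. Pads are 22 mm wide; open, the fingers measure 114 mm over their backs; the gripper's body (76 mm by 85 mm) begins 54 mm behind the grasp point. The pads swing forward as they close: fully open they stand 13 mm farther back than shut.
Start: joints at [1.124, 0.477, 0.022, 1.555, -0.011, 1.109, -0.083], TCP at [0.224, -0.637, 0.253] pointing down, gripper open.
Joint ranges: [-2.96, 2.96], [-0.34, 2.1], [-1.41, 1.46], [0.24, 2.44], [-1.37, 4.51], [0.17, 1.92], [-2.96, 2.96]. Speed limits (rad/s): [2.39, 2.39, 3.14, 3.14, 3.14, 3.14, 3.14].

### API

Orientations are given as a rotation vector (axis times angle).
In Python, from bench import r gives the robot as it stands. The module is installed in compiled form; this text tells all that it offers.
- The arm moves only by the tool step_arm, never from a script. Its argument "moves" is a list of rows, each an object of numbers: "rx", "ry", "rz": the turn, a rotation vector about the tool's x, y, z in degrees; "dx", "dy", "dz": the shift along the tool's x, y, z in mm; "gripper": the opening, from -1 (shut) to 1 (fully open). In form: [{"rx": .., "ry": .., "rz": .., "dx": .., "dy": .., "dz": .., "gripper": ..}, ...]. A call has 1 to 20 rows; each row shifts and turns the commanded pose from where the row before left it, along the tool's axes as they then stand; what a row does not reach is not made up. A row lasts 1/8 s, in which the tool goes at most 62.5 mm and 10.7 degrees, less where a joint would pass 70% of its speed; a pose out of reach is approached as far as the arm can. A call is refused whole if a number of a shift passes 62.5 or a number of a turn 10.7, either way. A call with a gripper value outside its range is refused whole. The fingers move at their own pace and stop on an object; "grip_force" is the grip in N (left out, the last holds). Time passes only in rows, so rows that do not move let the fingers close. It gives the time, the measured TCP pose, the force, the opening and the grip force at its end, in the units of the state.
- r.get_obs(): the state, without advancing time (a new reading comes with each control period).
- r.grab_frame(name): name is "scene" or "top" or "wrist"; returns the picture (480x640x3 uint8, blue, green, red); there is no depth.
- r.camera_info(name): a dict with "mtx" (3x3 intrinsics, pixels), "rvec" (rotation vector, rad) and "tvec" (3), from world to camera coordinates, as OpenCV has them. Camera axes: x right, y down, z forward; pixel columns grow to the right and rows downward; lengths in m; the calibration is good to about 2 mm. A picture is of the moment at which its call begins: read the wrist's pose just before it. camera_info takes no time and is no camera call; for the wrist camera it gives the pose at the moment of the call.
- r.hand_in(): hands the job in; it is judged then, once.
The state is a dict: "clock": time; "joints": joint angles; "qvel": joint speeds; "tau": joint torques, N m; "tcp_pos": TCP position; "orientation": TCP orientation; "contact_force": force on the tool from outside, world axes, zero at the start; "moment": the same for the moment, N m; "grip_width": finger opening in m; "gripper_force": force on a finger pad.
Only numpy, scipy, OpenCV 4.12 (cv2) and the standard library are available. Lean on these libraries where they do the work, as an engineer would, in place of code of your own. Each camera call takes 0.05 s, during which the arm holds its last target. There are 200 camera calls.

### The job

Pick up the metal chute with the two steel grinding pellets lying in it, carry it to the empty glass beaker that stands on the bench, its mouth just above the rim, and tilt it so that both pellets slide out into the beaker (not into the beaker of water on the stirrer, the jar with soil or the porcelain crucible). Then set the empty chute back down upright on the bench and let go. The beaker must stay standing.

Things in the scene. Friction and masses are not known exactly. Their poses are not given: they have to be found in the camera images.
- chute_mid (a point): Open-topped aluminium channel (chute), loose; 160 mm long, 26 wide, 20 wide inside, 3 thick, 120 g. Point: its centre, 17 mm above its underside. x: along it to the open mouth (floor edge 80 mm from here); other end closed. z up. Side walls 34 mm high up to 40 mm past the centre, then 20. Balances when pinched from above across the side walls at the centre.
- beaker_mid (a point): Empty clear glass beaker, loose, 58 mm over the rim, 68 mm high, opening about 44 mm inside, 120 g. Point: on its axis, half-way up (34 mm above its base); z up. In one of three places; the others hold a jar with soil (69 x 105 mm) and a crucible (44 x 36 mm), centres at least 125 mm apart. Between them and the chute a fixed stirrer with a beaker on it stands 165 mm high.
- pellet1: Short steel cylinder (grinding pellet), 14 mm in diameter, 10 mm high, 12 g, standing on the chute's floor toward its closed end. Origin at its centre. It slides on the chute when the chute is tilted by more than about 20 degrees; 35 degrees empties it surely.
- pellet2: A second steel pellet like the first, in front of it in the same chute. Origin at its centre.
Things that resemble listed ones, but are neither listed nor needed, are in the scene too. What is shaped like the part that bears beaker_mid but blue is not meant.

How it is judged:
By the outcome, as a careful person would: the job done as asked, in the order asked, and still so for the second after the job is handed in, with the robot touching nothing.
It also fails if it takes over 58 s, if anything falls off the work surface, if the arm or the gripper's body presses on something with over 40 N, if the wrist force passes 120 N, or if a joint passes its speed limit or range.

## Working session

There is one attempt and no reset: what is moved stays moved. The work goes in short steps, Python scripts to look and compute and a tool call to move; the robot and the scene stay as the last step left them, time stands still between calls to the robot, and variables do not carry over. Pictures are saved under pics/ and viewed, at most 10 in all, crops included, and the job is handed in when it is done.

Besides the shell and the picture viewer there is one more tool, called after "Request:" as name([rows], argument=value, ...), one row to a line, values as JSON. step_arm: Moves the arm, as the interface text tells. Its arguments: {"type":"object","properties":{"moves":{"type":"array","items":{"type":"object","properties":{"rx":{"type":"number"},"ry":{"type":"number"},"rz":{"type":"number"},"dx":{"type":"number"},"dy":{"type":"number"},"dz":{"type":"number"},"gripper":{"type":"number"}}}},"grip_force":{"type":"number"}},"required":["moves"]}

```bash
mkdir -p pics; python3 - <<'E'
from bench import r
import cv2,numpy as np
for n in("scene","top"):
    cv2.imwrite(f"pics/{n}0.png",r.grab_frame(n)); c=r.camera_info(n)
    R=cv2.Rodrigues(c["rvec"])[0]; print(n,c["mtx"].round(1).tolist(),(-R.T@c["tvec"].ravel()).round(3),R.round(2).tolist())
o=r.get_obs();print(o,r.tcp_to_tips)
E
```

```text
scene [[535.7, 0.0, 325.4], [0.0, 535.7, 246.3], [0.0, 0.0, 1.0]] [-0.548  0.695  0.712] [[-0.54, -0.84, -0.01], [-0.38, 0.25, -0.89], [0.75, -0.48, -0.46]]
top [[436.5, 0.0, 323.3], [0.0, 436.5, 239.3], [0.0, 0.0, 1.0]] [0.471 0.001 0.998] [[0.0, -1.0, -0.02], [-0.99, -0.0, -0.11], [0.11, 0.02, -0.99]]
{'clock': 0.1, 'joints': array([ 1.12389819,  0.47773271,  0.0223592 ,  1.55631034, -0.01151475,
        1.10930655, -0.08308934]), 'qvel': array([-0.00039803, -0.00109799,  0.00200452, -0.00337066,  0.00171097,
        0.00152636, -0.00122335]), 'tau': array([ 4.98267473e-03, -5.97752273e+01,  1.61407080e+00, -2.81952935e+01,
        1.28754659e-02,  5.01915303e-03, -3.56422424e-05]), 'tcp_pos': array([ 0.2241673 , -0.63618128,  0.25243083]), 'orientation': array([-3.09506222e+00, -5.29389692e-01,  6.04602516e-04]), 'contact_force': array([0.17112846, 0.9605396 , 0.12116831]), 'moment': array([-0.00916392, -0.01827485, -0.01404155]), 'gripper_force': 0.0, 'grip_width': 0.08518322928369677} 0.022
```

View pics/top0.png

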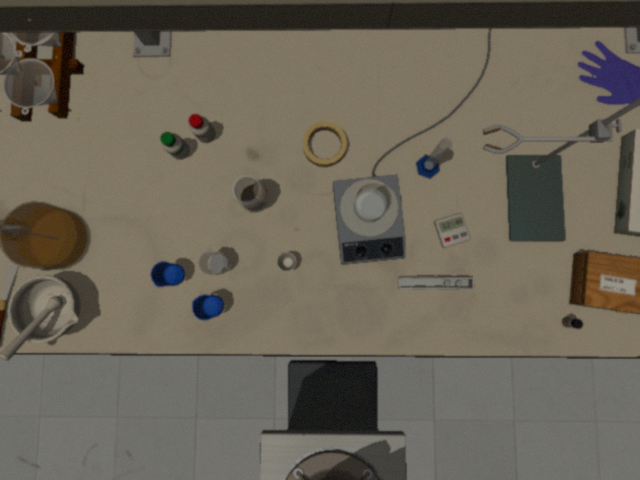

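View pics/scene0.png

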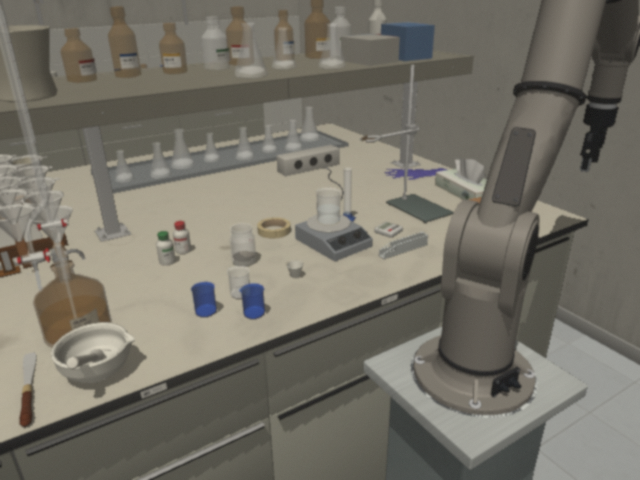

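The top view shows the chute at about (398–472, 282), the clear beaker at (215, 262), the crucible at (288, 260), the jar at (250, 193), and the stirrer at (370, 215). There are blue decoys at (168, 273) and (208, 306). I'll zoom in for precise pixels.

```bash
python3 - <<'E'
import cv2,numpy as np
t=cv2.imread("pics/top0.png");s=cv2.imread("pics/scene0.png")
L=cv2.INTER_CUBIC
a=cv2.resize(t[262:302,390:480],(800,356),interpolation=L) # 8.889
b=cv2.resize(t[240:285,185:245],(325,244),interpolation=L) #5.417
c=cv2.resize(s[225:265,370:435],(396,244),interpolation=L) #6.09
im=np.zeros((600,800,3),np.uint8);im[:356]=a;im[356:,:325]=b;im[356:,330:726]=c
cv2.imwrite("pics/z.png",cv2.convertScaleAbs(im,alpha=1.3))
d=cv2.resize(s[255:325,215:275],(514,600),interpolation=L);cv2.imwrite("pics/z2.png",cv2.convertScaleAbs(d,alpha=1.3))
E
```

```text
(no output)
```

View pics/z.png

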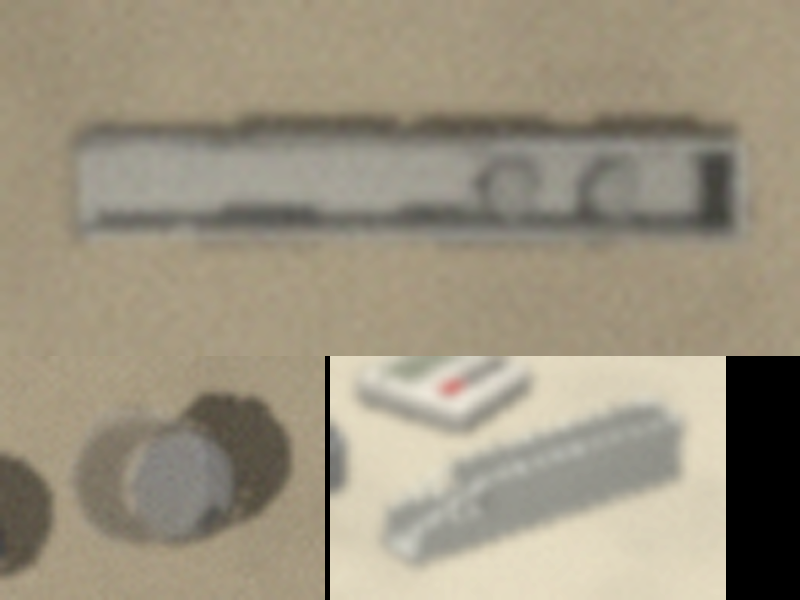

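View pics/z2.png

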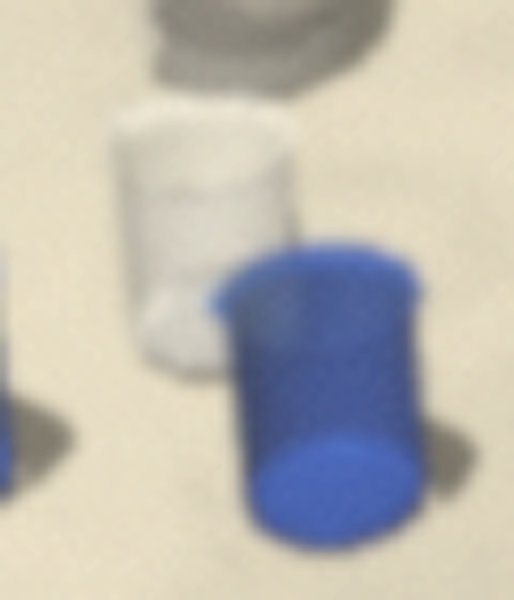

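The crop shows the chute's mouth on the left (+y) at x≈398.8 and its closed end on the right at x≈473.8. The pellets are at (447, 283) and (458.5, 283). The clear beaker's rim centre is at about (211.8, 262.2) and its base at (218.2, 263.4).

```bash
cat > h.py <<'E'
from bench import r
import cv2,numpy as np
def ray(n,u,v,z):
    c=r.camera_info(n);R=cv2.Rodrigues(c["rvec"])[0];C=-R.T@c["tvec"].ravel()
    d=R.T@np.linalg.solve(c["mtx"],[u,v,1]);return C+d*(z-C[2])/d[2]
E
python3 - <<'E'
from h import *
T=lambda x,y:(390+(x)/8.889-.44,262+(y)/8.9-.44)
for nm,x,y,z in [("mouthTop",78,132,.02),("mouthBot",78,236,.02),("closedTop",745,130,.034),("closedBot",745,238,.034),("midTop",410,125,.034),("midBot",410,238,.034),("p2",508,188,.013),("p1",610,188,.013)]:
    print(nm,ray("top",*T(x,y),z).round(4))
print("rim",ray("top",211.4,261.8,.068).round(4),"base",ray("top",217.8,263,.004).round(4))
print("rim sc",ray("scene",238.8,270.8,.068).round(4))
print("jar",ray("top",250,193,.1).round(3),"cruc",ray("top",288,260,.036).round(3))
for u,v in[(333,178),(398,175),(342,263),(405,260)]: print("stir",ray("top",u,v,.06).round(3))
print("stbeaker",ray("top",372,200,.165).round(3),"timer",ray("top",452,231,.02).round(3))
for u,v in [(168,273),(208,306)]: print('blue',ray("top",u,v,.04).round(3))
# scene chute mid check
s=lambda x,y:(370+x/6.09-.4,225+(y-356)/6.1-.4)
print("scene: mouth bottom near",ray("scene",*s(412-330,562),0).round(4),"closed bottom near",ray("scene",*s(680-330,480),0).round(4))
E
```

```text
mouthTop [ 0.4937 -0.1467  0.02  ]
mouthBot [ 0.4678 -0.1464  0.02  ]
closedTop [ 0.4945 -0.3082  0.034 ]
closedBot [ 0.4681 -0.3074  0.034 ]
midTop [ 0.4954 -0.2262  0.034 ]
midBot [ 0.4677 -0.2256  0.034 ]
p2 [ 0.4802 -0.2553  0.013 ]
p1 [ 0.4803 -0.2808  0.013 ]
rim [0.5222 0.2593 0.068 ] base [0.523  0.2623 0.004 ]
rim sc [0.5186 0.2615 0.068 ]
jar [0.665 0.174 0.1  ] cruc [0.528 0.098 0.036]
stir [ 0.707 -0.001  0.06 ]
stir [ 0.714 -0.143  0.06 ]
stir [ 0.521 -0.02   0.06 ]
stir [ 0.528 -0.155  0.06 ]
stbeaker [ 0.637 -0.076  0.165] timer [ 0.596 -0.268  0.02 ]
blue [0.499 0.363 0.04 ]
blue [0.427 0.271 0.04 ]
scene: mouth bottom near [ 0.4712 -0.1491  0.    ] closed bottom near [ 0.4647 -0.3071  0.    ]
```

Request:
step_arm([
  {"rz": -10, "gripper": 0.5},
  {"rz": -10},
  {"rz": -10},
  {"rz": -10},
  {"rz": -10},
  {"rz": -10},
  {"rz": -10.6},
  {"dx": 15, "dy": 10},
  {"dx": 34, "dy": 21},
  {"dx": 34, "dy": 21},
  {"dx": 34, "dy": 21},
  {"dx": 34, "dy": 21},
  {"dx": 34, "dy": 21},
  {"dx": 34, "dy": 21},
  {"dx": 34, "dy": 21},
  {"dx": 34, "dy": 21},
  {"dx": 34, "dy": 21},
  {"dx": 34, "dy": 21},
  {"dx": 34, "dy": 21},
  {"dx": 20, "dy": 16},
], grip_force=50)

```text
invalid input at $.moves[0]: expected keys rx, ry, rz, dx, dy, dz, gripper
```

Request:
step_arm([
  {"dz": 20},
  {"dz": 25},
  {"dz": 25},
  {"dz": 20},
  {"dz": 10},
  {},
  {},
])

```text
invalid input at $.moves[0]: expected keys rx, ry, rz, dx, dy, dz, gripper
```

```bash
python3 - <<'E'
from h import *
o=r.get_obs();print(o["clock"],o["tcp_pos"],o["joints"].round(2),o["grip_width"]);print(cv2.Rodrigues(o["orientation"])[0].round(3))
i=r.grab_frame("wrist");c=r.camera_info("wrist")
for p in [(.481,-.1475,.0),(.481,-.3075,.034),(.494,-.2275,.034),(.468,-.2275,.034),(.494,-.3075,.034),(.468,-.3075,.034),(.494,-.1475,.02),(.468,-.1475,.02)]:
    u=cv2.projectPoints(np.array([p]),c["rvec"],c["tvec"],c["mtx"],None)[0].ravel();print(u.round());cv2.circle(i,(int(u[0]),int(u[1])),2,(0,0,255),-1)
cv2.imwrite("pics/w1.png",i)
E
```

```text
0.1 [ 0.2241673  -0.63618128  0.25243083] [ 1.12  0.48  0.02  1.56 -0.01  1.11 -0.08] 0.08518322928369677
[[ 0.943  0.332 -0.001]
 [ 0.332 -0.943  0.001]
 [-0.    -0.002 -1.   ]]
[-172. -315.]
[   4. -269.]
[-115. -348.]
[-115. -297.]
[   6. -293.]
[   2. -246.]
[-212. -376.]
[-209. -326.]
```

View pics/w1.png

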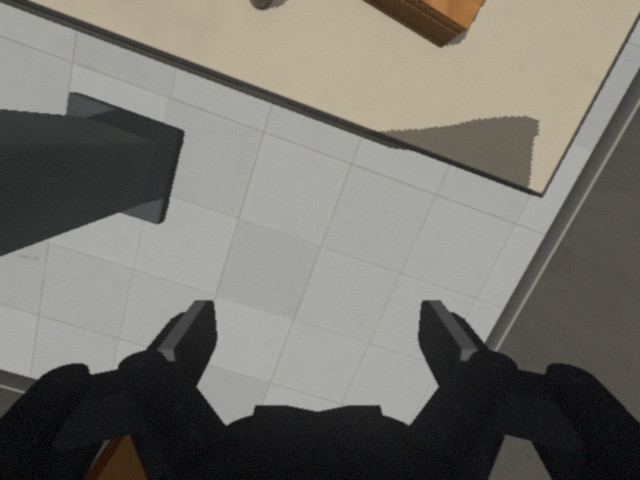

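The moves were refused because every key is required in every row. The wrist view therefore shows only the floor and the bench edge from the start pose.

Request:
step_arm([
  {"rx": 0, "ry": 0, "rz": -10, "dx": 0, "dy": 0, "dz": 0, "gripper": 0.5},
  {"rx": 0, "ry": 0, "rz": -10, "dx": 0, "dy": 0, "dz": 0, "gripper": 0.5},
  {"rx": 0, "ry": 0, "rz": -10, "dx": 0, "dy": 0, "dz": 0, "gripper": 0.5},
  {"rx": 0, "ry": 0, "rz": -10, "dx": 0, "dy": 0, "dz": 0, "gripper": 0.5},
  {"rx": 0, "ry": 0, "rz": -10, "dx": 0, "dy": 0, "dz": 0, "gripper": 0.5},
  {"rx": 0, "ry": 0, "rz": -10, "dx": 0, "dy": 0, "dz": 0, "gripper": 0.5},
  {"rx": 0, "ry": 0, "rz": -10.6, "dx": 0, "dy": 0, "dz": 0, "gripper": 0.5},
  {"rx": 0, "ry": 0, "rz": 0, "dx": 15, "dy": 10, "dz": 0, "gripper": 0.5},
  {"rx": 0, "ry": 0, "rz": 0, "dx": 34, "dy": 21, "dz": 0, "gripper": 0.5},
  {"rx": 0, "ry": 0, "rz": 0, "dx": 34, "dy": 21, "dz": 0, "gripper": 0.5},
  {"rx": 0, "ry": 0, "rz": 0, "dx": 34, "dy": 21, "dz": 0, "gripper": 0.5},
  {"rx": 0, "ry": 0, "rz": 0, "dx": 34, "dy": 21, "dz": 0, "gripper": 0.5},
  {"rx": 0, "ry": 0, "rz": 0, "dx": 34, "dy": 21, "dz": 0, "gripper": 0.5},
  {"rx": 0, "ry": 0, "rz": 0, "dx": 34, "dy": 21, "dz": 0, "gripper": 0.5},
  {"rx": 0, "ry": 0, "rz": 0, "dx": 34, "dy": 21, "dz": 0, "gripper": 0.5},
  {"rx": 0, "ry": 0, "rz": 0, "dx": 34, "dy": 21, "dz": 0, "gripper": 0.5},
  {"rx": 0, "ry": 0, "rz": 0, "dx": 34, "dy": 21, "dz": 0, "gripper": 0.5},
  {"rx": 0, "ry": 0, "rz": 0, "dx": 34, "dy": 21, "dz": 0, "gripper": 0.5},
  {"rx": 0, "ry": 0, "rz": 0, "dx": 34, "dy": 21, "dz": 0, "gripper": 0.5},
  {"rx": 0, "ry": 0, "rz": 0, "dx": 20, "dy": 16, "dz": 0, "gripper": 0.5},
], grip_force=50)

```text
clock: 2.65
tcp_pos: [0.4819, -0.224, 0.2534]
orientation: [-2.222, -2.22, -0.001]
contact_force: [-0.1, -0.4, -0.5]
grip_width: 0.0642
gripper_force: 0.0
```

Request:
step_arm([
  {"rx": 0, "ry": 0, "rz": 0, "dx": 0, "dy": 0, "dz": 20, "gripper": 0.5},
  {"rx": 0, "ry": 0, "rz": 0, "dx": 0, "dy": 0, "dz": 25, "gripper": 0.5},
  {"rx": 0, "ry": 0, "rz": 0, "dx": 0, "dy": 0, "dz": 25, "gripper": 0.5},
  {"rx": 0, "ry": 0, "rz": 0, "dx": 0, "dy": 0, "dz": 10, "gripper": 0.5},
  {"rx": 0, "ry": 0, "rz": 0, "dx": 0, "dy": 0, "dz": 0, "gripper": 0.5},
  {"rx": 0, "ry": 0, "rz": 0, "dx": 0, "dy": 0, "dz": 0, "gripper": 0.5},
])

```text
clock: 3.4
tcp_pos: [0.4819, -0.2275, 0.1743]
orientation: [2.221, 2.22, 0.001]
contact_force: [0.7, 0.2, 0.5]
grip_width: 0.064
gripper_force: 0.0
```

```bash
cat > w.py <<'E'
from h import *
import sys
o=r.get_obs();print(o["clock"],o["tcp_pos"].round(4),o["joints"].round(2),o["grip_width"].round(4),o["contact_force"].round(1));print(cv2.Rodrigues(o["orientation"])[0].round(3))
E
python3 - <<'E'
from w import *
i=r.grab_frame("wrist");c=r.camera_info("wrist")
for p in [(.481,-.1475,.0),(.494,-.2275,.034),(.468,-.2275,.034),(.494,-.3075,.034),(.468,-.3075,.034),(.494,-.1475,.02),(.468,-.1475,.02)]:
    u=cv2.projectPoints(np.array([p]),c["rvec"],c["tvec"],c["mtx"],None)[0].ravel();print(u.round());cv2.circle(i,(int(u[0]),int(u[1])),2,(0,0,255),-1)
cv2.imwrite("pics/w2.png",i)
E
```

```text
Traceback (most recent call last):
  File "w.py", line 3, in <module>
    o=r.get_obs();print(o["clock"],o["tcp_pos"].round(4),o["joints"].round(2),o["grip_width"].round(4),o["contact_force"].round(1));print(cv2.Rodrigues(o["orientation"])[0].round(3))
                                                                              ^^^^^^^^^^^^^^^^^^^^^
AttributeError: 'float' object has no attribute 'round'
```

```bash
sed -i 's/o\["grip_width"\].round(4)/round(o["grip_width"],4)/' w.py
python3 - <<'E'
from w import *
i=r.grab_frame("wrist");c=r.camera_info("wrist")
for p in [(.481,-.1475,.0),(.494,-.2275,.034),(.468,-.2275,.034),(.494,-.3075,.034),(.468,-.3075,.034),(.494,-.1475,.02),(.468,-.1475,.02)]:
    u=cv2.projectPoints(np.array([p]),c["rvec"],c["tvec"],c["mtx"],None)[0].ravel();print(u.round());cv2.circle(i,(int(u[0]),int(u[1])),2,(0,0,255),-1)
cv2.imwrite("pics/w2.png",i)
E
```

```text
3.4 [ 0.4819 -0.2275  0.1743] [ 0.69  0.37 -0.44  1.95  0.21  0.86  0.13] 0.064 [0.7 0.2 0.5]
[[ 0.001  1.     0.001]
 [ 1.    -0.001 -0.001]
 [-0.001  0.001 -1.   ]]
[316. 130.]
[332. 235.]
[299. 235.]
[331. 326.]
[300. 326.]
[333. 129.]
[298. 129.]
```

View pics/w2.png

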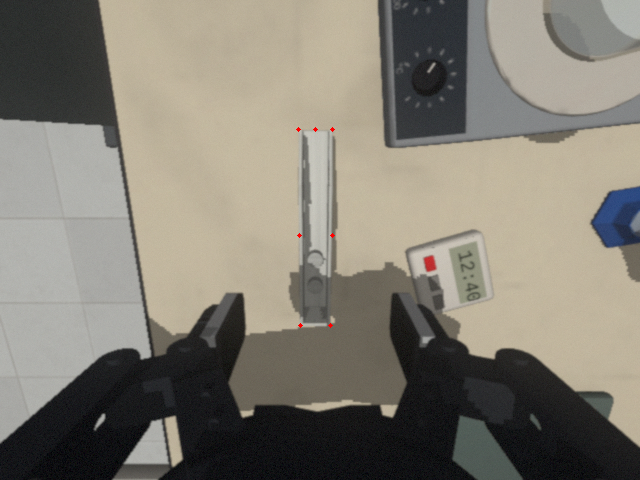

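The overlay fits the chute to within about 1 px, so I'll descend, grip and lift.

Request:
step_arm([
  {"rx": 0, "ry": 0, "rz": 0, "dx": 0, "dy": 0, "dz": 20, "gripper": 0.5},
  {"rx": 0, "ry": 0, "rz": 0, "dx": 0, "dy": 0, "dz": 30, "gripper": 0.5},
  {"rx": 0, "ry": 0, "rz": 0, "dx": 0, "dy": 0, "dz": 30, "gripper": 0.5},
  {"rx": 0, "ry": 0, "rz": 0, "dx": 0, "dy": 0, "dz": 25, "gripper": 0.5},
  {"rx": 0, "ry": 0, "rz": 0, "dx": 0, "dy": 0, "dz": 20, "gripper": 0.5},
  {"rx": 0, "ry": 0, "rz": 0, "dx": 0, "dy": 0, "dz": 15, "gripper": 0.5},
  {"rx": 0, "ry": 0, "rz": 0, "dx": 0, "dy": 0, "dz": 5, "gripper": 0.5},
  {"rx": 0, "ry": 0, "rz": 0, "dx": 0, "dy": 0, "dz": 0, "gripper": 0.5},
  {"rx": 0, "ry": 0, "rz": 0, "dx": 0, "dy": 0, "dz": 0, "gripper": 0},
  {"rx": 0, "ry": 0, "rz": 0, "dx": 0, "dy": 0, "dz": 0, "gripper": -0.2},
  {"rx": 0, "ry": 0, "rz": 0, "dx": 0, "dy": 0, "dz": 0, "gripper": -0.35},
  {"rx": 0, "ry": 0, "rz": 0, "dx": 0, "dy": 0, "dz": 0, "gripper": -0.5},
  {"rx": 0, "ry": 0, "rz": 0, "dx": 0, "dy": 0, "dz": 0, "gripper": -1},
  {"rx": 0, "ry": 0, "rz": 0, "dx": 0, "dy": 0, "dz": 0, "gripper": -1},
  {"rx": 0, "ry": 0, "rz": 0, "dx": 0, "dy": 0, "dz": 0, "gripper": -1},
  {"rx": 0, "ry": 0, "rz": 0, "dx": 0, "dy": 0, "dz": 0, "gripper": -1},
], grip_force=50)

```text
clock: 5.45
tcp_pos: [0.4815, -0.2277, 0.0287]
orientation: [2.221, 2.221, 0.0]
contact_force: [-1.5, 0.2, 6.4]
grip_width: 0.0253
gripper_force: 50.4
```

Request:
step_arm([
  {"rx": 0, "ry": 0, "rz": 0, "dx": 0, "dy": 0, "dz": -4, "gripper": -1},
  {"rx": 0, "ry": 0, "rz": 0, "dx": 0, "dy": 0, "dz": -11, "gripper": -1},
  {"rx": 0, "ry": 0, "rz": 0, "dx": 0, "dy": 0, "dz": -20, "gripper": -1},
  {"rx": 0, "ry": 0, "rz": 0, "dx": 0, "dy": 0, "dz": -25, "gripper": -1},
  {"rx": 0, "ry": 0, "rz": 0, "dx": 0, "dy": 0, "dz": -30, "gripper": -1},
  {"rx": 0, "ry": 0, "rz": 0, "dx": 0, "dy": 0, "dz": -30, "gripper": -1},
  {"rx": 0, "ry": 0, "rz": 0, "dx": 0, "dy": 0, "dz": -30, "gripper": -1},
  {"rx": 0, "ry": 0, "rz": 0, "dx": 0, "dy": 0, "dz": -25, "gripper": -1},
  {"rx": 0, "ry": 0, "rz": 0, "dx": 0, "dy": 0, "dz": -20, "gripper": -1},
  {"rx": 0, "ry": 0, "rz": 0, "dx": 0, "dy": 0, "dz": -15, "gripper": -1},
  {"rx": 0, "ry": 0, "rz": 0, "dx": 0, "dy": 0, "dz": -5, "gripper": -1},
  {"rx": 0, "ry": 0, "rz": 0, "dx": 0, "dy": 0, "dz": 0, "gripper": -1},
], grip_force=50)

```text
clock: 6.95
tcp_pos: [0.4811, -0.2276, 0.2432]
orientation: [-2.221, -2.222, 0.0]
contact_force: [0.6, 0.6, -3.0]
grip_width: 0.0252
gripper_force: 49.5
```

```bash
python3 - <<'E'
from w import *
cv2.imwrite("pics/w3.png",np.hstack([cv2.resize(r.grab_frame("wrist"),(400,300)),cv2.resize(r.grab_frame("scene")[100:400,240:640],(400,300))]))
E
```

```text
6.95 [ 0.4811 -0.2276  0.2432] [ 0.72  0.29 -0.47  1.88  0.15  1.    0.18] 0.0252 [ 0.6  0.6 -3. ]
[[-0.  1. -0.]
 [ 1.  0.  0.]
 [ 0. -0. -1.]]
```

View pics/w3.png

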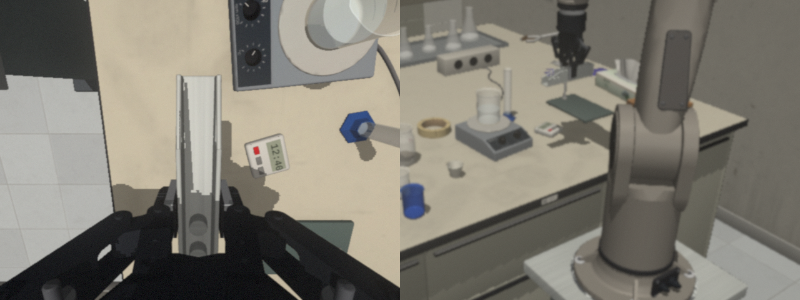

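The chute is held level with both pellets visible in it, at (197, 225) and (197, 248) in the left view. I'll carry it over.

Request:
step_arm([
  {"rx": 0, "ry": 0, "rz": 0, "dx": 4, "dy": 0, "dz": 0, "gripper": -1},
  {"rx": 0, "ry": 0, "rz": 0, "dx": 10, "dy": 1, "dz": 0, "gripper": -1},
  {"rx": 0, "ry": 0, "rz": 0, "dx": 17, "dy": 2, "dz": 0, "gripper": -1},
  {"rx": 0, "ry": 0, "rz": 0, "dx": 24, "dy": 3, "dz": 0, "gripper": -1},
  {"rx": 0, "ry": 0, "rz": 0, "dx": 29, "dy": 3, "dz": 0, "gripper": -1},
  {"rx": 0, "ry": 0, "rz": 0, "dx": 30, "dy": 3, "dz": 0, "gripper": -1},
  {"rx": 0, "ry": 0, "rz": 0, "dx": 30, "dy": 3, "dz": 0, "gripper": -1},
  {"rx": 0, "ry": 0, "rz": 0, "dx": 30, "dy": 3, "dz": 0, "gripper": -1},
  {"rx": 0, "ry": 0, "rz": 0, "dx": 30, "dy": 3, "dz": 0, "gripper": -1},
  {"rx": 0, "ry": 0, "rz": 0, "dx": 30, "dy": 3, "dz": 0, "gripper": -1},
  {"rx": 0, "ry": 0, "rz": 0, "dx": 30, "dy": 3, "dz": 0, "gripper": -1},
  {"rx": 0, "ry": 0, "rz": 0, "dx": 30, "dy": 3, "dz": 0, "gripper": -1},
  {"rx": 0, "ry": 0, "rz": 0, "dx": 29, "dy": 3, "dz": 0, "gripper": -1},
  {"rx": 0, "ry": 0, "rz": 0, "dx": 26, "dy": 3, "dz": 0, "gripper": -1},
  {"rx": 0, "ry": 0, "rz": 0, "dx": 22, "dy": 2, "dz": 0, "gripper": -1},
  {"rx": 0, "ry": 0, "rz": 0, "dx": 16, "dy": 1, "dz": 0, "gripper": -1},
  {"rx": 0, "ry": 0, "rz": 0, "dx": 10, "dy": 0, "dz": 0, "gripper": -1},
  {"rx": 0, "ry": 0, "rz": 0, "dx": 4, "dy": 0, "dz": 0, "gripper": -1},
  {"rx": 0, "ry": 0, "rz": 0, "dx": 0, "dy": 0, "dz": 0, "gripper": -1},
])

```text
clock: 9.43
tcp_pos: [0.5202, 0.1731, 0.2432]
orientation: [2.221, 2.221, -0.001]
contact_force: [-0.3, -1.2, -0.9]
grip_width: 0.0254
gripper_force: 49.5
```

Request:
step_arm([
  {"rx": 0, "ry": 0, "rz": 0, "dx": 0, "dy": 0, "dz": 6, "gripper": -1},
  {"rx": 0, "ry": 0, "rz": 0, "dx": 0, "dy": 0, "dz": 16, "gripper": -1},
  {"rx": 0, "ry": -2, "rz": 0, "dx": 0, "dy": 0, "dz": 22, "gripper": -1},
  {"rx": 0, "ry": -3, "rz": 0, "dx": 0, "dy": 0, "dz": 22, "gripper": -1},
  {"rx": 0, "ry": -3, "rz": 0, "dx": 0, "dy": 0, "dz": 16, "gripper": -1},
  {"rx": 0, "ry": -2, "rz": 0, "dx": 0, "dy": 0, "dz": 8, "gripper": -1},
  {"rx": 0, "ry": 0, "rz": 0, "dx": 0, "dy": 0, "dz": 0, "gripper": -1},
  {"rx": 0, "ry": 0, "rz": 0, "dx": 0, "dy": 0, "dz": 0, "gripper": -1},
])

```text
clock: 10.42
tcp_pos: [0.5205, 0.17, 0.1538]
orientation: [2.131, 2.13, -0.185]
contact_force: [-1.0, -1.0, -1.1]
grip_width: 0.025
gripper_force: 49.5
```

```bash
python3 - <<'E'
from w import *
R=cv2.Rodrigues(o["orientation"])[0];print("mouth",(o["tcp_pos"]+R@[.08,0,.0287]).round(4))
t=r.grab_frame("top")[200:290,170:290];s=r.grab_frame("scene")[200:320,190:350]
cv2.imwrite("pics/w4.png",np.hstack([cv2.resize(r.grab_frame("wrist"),(400,300)),cv2.resize(s,(400,300),interpolation=2)]))
E
```

```text
10.425 [0.5205 0.17   0.1538] [-0.08  0.48 -0.55  1.88  0.47  1.   -0.88] 0.025 [-1.  -1.  -1.1]
[[ 0.     1.     0.001]
 [ 0.985 -0.    -0.173]
 [-0.173  0.001 -0.985]]
mouth [0.5206 0.2438 0.1117]
```

View pics/w4.png

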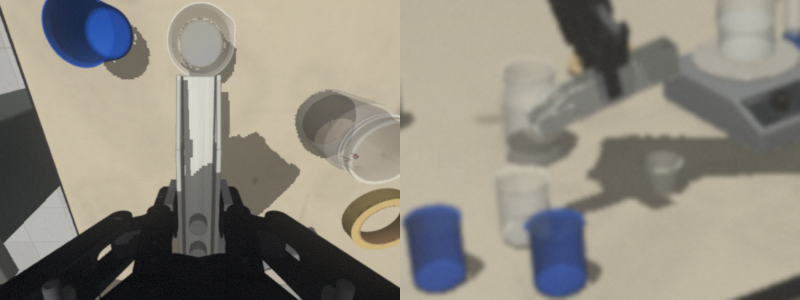

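The wrist view shows the chute in line with the clear beaker. The rim centre is at about (201, 39) in half-size pixels, and both pellets are still in the chute. I'll check this against the beaker estimate.

```bash
python3 - <<'E'
from h import *
for u,v,z in[(167,39,.068),(236,39,.068),(201.5,39,.068),(201.5,2,.068),(202,45,.004)]: print(ray("wrist",u*1.6,v*1.6,z).round(4))
E
```

```text
[0.4961 0.2659 0.068 ]
[0.5509 0.2659 0.068 ]
[0.5235 0.2659 0.068 ]
[0.5233 0.2903 0.068 ]
[0.525  0.2612 0.004 ]
```

Request:
step_arm([
  {"rx": 0, "ry": 0, "rz": 0, "dx": 1, "dy": 0.5, "dz": 4, "gripper": -1},
  {"rx": 0, "ry": 0, "rz": 0, "dx": 2, "dy": 0.5, "dz": 8, "gripper": -1},
  {"rx": 0, "ry": 0, "rz": 0, "dx": 3, "dy": 1, "dz": 11, "gripper": -1},
  {"rx": 0, "ry": 0, "rz": 0, "dx": 2, "dy": 0.5, "dz": 8, "gripper": -1},
  {"rx": 0, "ry": 0, "rz": 0, "dx": 1.3, "dy": 0, "dz": 4.6, "gripper": -1},
  {"rx": 0, "ry": 0, "rz": 0, "dx": 0, "dy": 0, "dz": 0, "gripper": -1},
  {"rx": 0, "ry": 0, "rz": 0, "dx": 0, "dy": 0, "dz": 0, "gripper": -1},
])

```text
clock: 11.45
tcp_pos: [0.5228, 0.1732, 0.117]
orientation: [2.13, 2.13, -0.186]
contact_force: [-0.2, -0.3, -1.5]
grip_width: 0.0254
gripper_force: 49.5
```

```bash
python3 - <<'E'
from w import *
R=cv2.Rodrigues(o["orientation"])[0];print("mouth",(o["tcp_pos"]+R@[.08,0,.0287]).round(4))
E
```

```text
11.45 [0.5228 0.1732 0.117 ] [-0.11  0.53 -0.53  1.9   0.51  0.94 -0.93] 0.0254 [-0.2 -0.3 -1.5]
[[-0.     1.     0.   ]
 [ 0.985  0.    -0.173]
 [-0.173  0.    -0.985]]
mouth [0.5228 0.247  0.0749]
```

Request:
step_arm([
  {"rx": 0, "ry": -2.5, "rz": 0, "dx": 1.25, "dy": 0, "dz": -3.5, "gripper": -1},
  {"rx": 0, "ry": -2.5, "rz": 0, "dx": 1.25, "dy": 0, "dz": -3.5, "gripper": -1},
  {"rx": 0, "ry": -2.5, "rz": 0, "dx": 1.25, "dy": 0, "dz": -3.5, "gripper": -1},
  {"rx": 0, "ry": -2.5, "rz": 0, "dx": 1.25, "dy": 0, "dz": -3.5, "gripper": -1},
  {"rx": 0, "ry": -2.5, "rz": 0, "dx": 1.25, "dy": 0, "dz": -3.5, "gripper": -1},
  {"rx": 0, "ry": -2.5, "rz": 0, "dx": 1.25, "dy": 0, "dz": -3.5, "gripper": -1},
  {"rx": 0, "ry": -2.5, "rz": 0, "dx": 1.25, "dy": 0, "dz": -3.5, "gripper": -1},
  {"rx": 0, "ry": -2.5, "rz": 0, "dx": 1.25, "dy": 0, "dz": -3.5, "gripper": -1},
  {"rx": 0, "ry": -2.5, "rz": 0, "dx": 1.25, "dy": 0, "dz": -3.5, "gripper": -1},
  {"rx": 0, "ry": -2.5, "rz": 0, "dx": 1.25, "dy": 0, "dz": -3.5, "gripper": -1},
  {"rx": 0, "ry": -2.5, "rz": 0, "dx": 1.25, "dy": 0, "dz": -3.5, "gripper": -1},
  {"rx": 0, "ry": -2.5, "rz": 0, "dx": 1.25, "dy": 0, "dz": -3.5, "gripper": -1},
  {"rx": 0, "ry": 0, "rz": 0, "dx": 0, "dy": 0, "dz": 0, "gripper": -1},
  {"rx": 0, "ry": 0, "rz": 0, "dx": 0, "dy": 0, "dz": 0, "gripper": -1},
  {"rx": 0, "ry": 0, "rz": 0, "dx": 0, "dy": 0, "dz": 0, "gripper": -1},
  {"rx": 0, "ry": 0, "rz": 0, "dx": 0, "dy": 0, "dz": 0, "gripper": -1},
  {"rx": 0, "ry": 0, "rz": 0, "dx": 0, "dy": 0, "dz": 0, "gripper": -1},
  {"rx": 0, "ry": 0, "rz": 0, "dx": 0, "dy": 0, "dz": 0, "gripper": -1},
])

```text
clock: 13.7
tcp_pos: [0.5227, 0.2034, 0.1489]
orientation: [1.817, 1.817, -0.661]
contact_force: [0.4, 0.4, -1.0]
grip_width: 0.0253
gripper_force: 49.6
```

```bash
python3 - <<'E'
from w import *
R=cv2.Rodrigues(o["orientation"])[0];print("mouth",(o["tcp_pos"]+R@[.08,0,.0287]).round(4))
s=r.grab_frame("scene")[200:320,190:350]
cv2.imwrite("pics/w5.png",np.hstack([cv2.resize(r.grab_frame("wrist"),(400,300)),cv2.resize(s,(400,300),interpolation=2)]))
E
```

```text
13.7 [0.5227 0.2034 0.1489] [-0.47  0.68 -0.4   1.7   0.68  1.45 -1.17] 0.0253 [ 0.4  0.4 -1. ]
[[-0.     1.     0.   ]
 [ 0.766  0.    -0.643]
 [-0.643  0.    -0.766]]
mouth [0.5227 0.2462 0.0754]
```

View pics/w5.png

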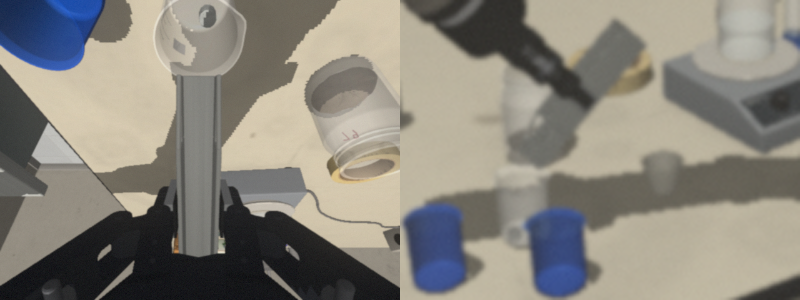

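Both pellets appear to have slid into the beaker, which is standing with one pellet clear at (208, 14); I can't see the closed end of the chute. I'll tilt slightly further to be sure, then untilt and back off.

Request:
step_arm([
  {"rx": 0, "ry": -2.5, "rz": 0, "dx": 1.25, "dy": 0, "dz": -3.5, "gripper": -1},
  {"rx": 0, "ry": -2.5, "rz": 0, "dx": 1.25, "dy": 0, "dz": -3.5, "gripper": -1},
  {"rx": 0, "ry": 0, "rz": 0, "dx": 0, "dy": 0, "dz": 0, "gripper": -1},
  {"rx": 0, "ry": 0, "rz": 0, "dx": 0, "dy": 0, "dz": 0, "gripper": -1},
  {"rx": 0, "ry": 0, "rz": 0, "dx": 0, "dy": 0, "dz": 0, "gripper": -1},
  {"rx": 0, "ry": 5, "rz": 0, "dx": -2.5, "dy": 0, "dz": 7, "gripper": -1},
  {"rx": 0, "ry": 5, "rz": 0, "dx": -2.5, "dy": 0, "dz": 6.5, "gripper": -1},
  {"rx": 0, "ry": 5, "rz": 0, "dx": -2.5, "dy": 0, "dz": 6, "gripper": -1},
  {"rx": 0, "ry": 5, "rz": 0, "dx": -2.5, "dy": 0, "dz": 5, "gripper": -1},
  {"rx": 0, "ry": 5, "rz": 0, "dx": -3, "dy": 0, "dz": 3, "gripper": -1},
  {"rx": 0, "ry": 5, "rz": 0, "dx": -3, "dy": 0, "dz": 0, "gripper": -1},
  {"rx": 0, "ry": 5, "rz": 0, "dx": -3, "dy": 0, "dz": -5, "gripper": -1},
  {"rx": 0, "ry": 5, "rz": 0, "dx": -3, "dy": 0, "dz": -10, "gripper": -1},
  {"rx": 0, "ry": 5, "rz": 0, "dx": -5, "dy": 0, "dz": -20, "gripper": -1},
  {"rx": 0, "ry": 0, "rz": 0, "dx": -5, "dy": 0, "dz": -20, "gripper": -1},
  {"rx": 0, "ry": 0, "rz": 0, "dx": 0, "dy": 0, "dz": 0, "gripper": -1},
  {"rx": 0, "ry": 0, "rz": 0, "dx": 0, "dy": 0, "dz": 0, "gripper": -1},
])

```text
clock: 15.92
tcp_pos: [0.5223, 0.1698, 0.195]
orientation: [2.219, 2.223, -0.001]
contact_force: [0.2, -0.2, -1.5]
grip_width: 0.025
gripper_force: 49.5
```

```bash
python3 - <<'E'
from w import *
cv2.imwrite("pics/w6.png",r.grab_frame("wrist"))
E
```

```text
15.925 [0.5223 0.1698 0.195 ] [ 0.08  0.41 -0.64  1.88  0.3   0.95 -0.69] 0.025 [ 0.2 -0.2 -1.5]
[[-0.002  1.    -0.   ]
 [ 1.     0.002 -0.001]
 [-0.001 -0.    -1.   ]]
```

Request:
step_arm([
  {"rx": 0, "ry": 0, "rz": 0, "dx": 0, "dy": 0, "dz": -20, "gripper": -1},
  {"rx": 0, "ry": 0, "rz": 0, "dx": 0, "dy": 0, "dz": -30, "gripper": -1},
  {"rx": 0, "ry": 0, "rz": 0, "dx": -12, "dy": -1, "dz": 0, "gripper": -1},
  {"rx": 0, "ry": 0, "rz": 0, "dx": -25, "dy": -3, "dz": 0, "gripper": -1},
  {"rx": 0, "ry": 0, "rz": 0, "dx": -30, "dy": -3, "dz": 0, "gripper": -1},
  {"rx": 0, "ry": 0, "rz": 0, "dx": -30, "dy": -3, "dz": 0, "gripper": -1},
  {"rx": 0, "ry": 0, "rz": 0, "dx": -30, "dy": -3, "dz": 0, "gripper": -1},
  {"rx": 0, "ry": 0, "rz": 0, "dx": -30, "dy": -3, "dz": 0, "gripper": -1},
  {"rx": 0, "ry": 0, "rz": 0, "dx": -30, "dy": -3, "dz": 0, "gripper": -1},
  {"rx": 0, "ry": 0, "rz": 0, "dx": -30, "dy": -3, "dz": 0, "gripper": -1},
  {"rx": 0, "ry": 0, "rz": 0, "dx": -30, "dy": -3, "dz": 0, "gripper": -1},
  {"rx": 0, "ry": 0, "rz": 0, "dx": -30, "dy": -3, "dz": 0, "gripper": -1},
  {"rx": 0, "ry": 0, "rz": 0, "dx": -30, "dy": -3, "dz": 0, "gripper": -1},
  {"rx": 0, "ry": 0, "rz": 0, "dx": -30, "dy": -3, "dz": 0, "gripper": -1},
  {"rx": 0, "ry": 0, "rz": 0, "dx": -30, "dy": -3, "dz": 0, "gripper": -1},
  {"rx": 0, "ry": 0, "rz": 0, "dx": -20, "dy": -3, "dz": 0, "gripper": -1},
  {"rx": 0, "ry": 0, "rz": 0, "dx": -10, "dy": -1, "dz": 0, "gripper": -1},
  {"rx": 0, "ry": 0, "rz": 0, "dx": 0, "dy": 0, "dz": 0, "gripper": -1},
])

```text
clock: 18.23
tcp_pos: [0.4812, -0.2281, 0.2443]
orientation: [-2.221, -2.22, 0.001]
contact_force: [0.1, 1.1, -0.1]
grip_width: 0.025
gripper_force: 49.5
```

Request:
step_arm([
  {"rx": 0, "ry": 0, "rz": 0, "dx": 0, "dy": 0, "dz": 15, "gripper": -1},
  {"rx": 0, "ry": 0, "rz": 0, "dx": 0, "dy": 0, "dz": 30, "gripper": -1},
  {"rx": 0, "ry": 0, "rz": 0, "dx": 0, "dy": 0, "dz": 30, "gripper": -1},
  {"rx": 0, "ry": 0, "rz": 0, "dx": 0, "dy": 0, "dz": 30, "gripper": -1},
  {"rx": 0, "ry": 0, "rz": 0, "dx": 0, "dy": 0, "dz": 30, "gripper": -1},
  {"rx": 0, "ry": 0, "rz": 0, "dx": 0, "dy": 0, "dz": 30, "gripper": -1},
  {"rx": 0, "ry": 0, "rz": 0, "dx": 0, "dy": 0, "dz": 25, "gripper": -1},
  {"rx": 0, "ry": 0, "rz": 0, "dx": 0, "dy": 0, "dz": 10, "gripper": -1},
  {"rx": 0, "ry": 0, "rz": 0, "dx": 0, "dy": 0, "dz": 5, "gripper": -1},
  {"rx": 0, "ry": 0, "rz": 0, "dx": 0, "dy": 0, "dz": 0, "gripper": -1},
  {"rx": 0, "ry": 0, "rz": 0, "dx": 0, "dy": 0, "dz": 0, "gripper": -1},
])

```text
clock: 19.6
tcp_pos: [0.4823, -0.2281, 0.041]
orientation: [2.22, 2.221, 0.001]
contact_force: [0.3, 0.2, -1.0]
grip_width: 0.0252
gripper_force: 49.5
```

Request:
step_arm([
  {"rx": 0, "ry": 0, "rz": 0, "dx": 0, "dy": 0, "dz": 4, "gripper": -1},
  {"rx": 0, "ry": 0, "rz": 0, "dx": 0, "dy": 0, "dz": 4, "gripper": -1},
  {"rx": 0, "ry": 0, "rz": 0, "dx": 0, "dy": 0, "dz": 2.5, "gripper": -1},
  {"rx": 0, "ry": 0, "rz": 0, "dx": 0, "dy": 0, "dz": 0, "gripper": -1},
  {"rx": 0, "ry": 0, "rz": 0, "dx": 0, "dy": 0, "dz": 0, "gripper": -1},
  {"rx": 0, "ry": 0, "rz": 0, "dx": 0, "dy": 0, "dz": 0, "gripper": -1},
])

```text
clock: 20.35
tcp_pos: [0.4819, -0.228, 0.0298]
orientation: [2.221, 2.222, 0.0]
contact_force: [0.5, 0.4, -1.3]
grip_width: 0.0254
gripper_force: 49.5
```

Request:
step_arm([
  {"rx": 0, "ry": 0, "rz": 0, "dx": 0, "dy": 0, "dz": 1, "gripper": -1},
  {"rx": 0, "ry": 0, "rz": 0, "dx": 0, "dy": 0, "dz": 0.5, "gripper": -1},
  {"rx": 0, "ry": 0, "rz": 0, "dx": 0, "dy": 0, "dz": 0, "gripper": -1},
  {"rx": 0, "ry": 0, "rz": 0, "dx": 0, "dy": 0, "dz": 0, "gripper": -1},
])

```text
clock: 20.85
tcp_pos: [0.4819, -0.228, 0.0288]
orientation: [2.221, 2.221, -0.0]
contact_force: [-1.6, -0.3, 5.6]
grip_width: 0.0248
gripper_force: 50.5
```

Contact with the bench is felt (+5.6 N). I'll release and rise.

Request:
step_arm([
  {"rx": 0, "ry": 0, "rz": 0, "dx": 0, "dy": 0, "dz": 0, "gripper": -0.3},
  {"rx": 0, "ry": 0, "rz": 0, "dx": 0, "dy": 0, "dz": 0, "gripper": -0.1},
  {"rx": 0, "ry": 0, "rz": 0, "dx": 0, "dy": 0, "dz": 0, "gripper": 0.2},
  {"rx": 0, "ry": 0, "rz": 0, "dx": 0, "dy": 0, "dz": 0, "gripper": 0.5},
  {"rx": 0, "ry": 0, "rz": 0, "dx": 0, "dy": 0, "dz": 0, "gripper": 0.5},
  {"rx": 0, "ry": 0, "rz": 0, "dx": 0, "dy": 0, "dz": 0, "gripper": 0.5},
  {"rx": 0, "ry": 0, "rz": 0, "dx": 0, "dy": 0, "dz": -10, "gripper": 0.5},
  {"rx": 0, "ry": 0, "rz": 0, "dx": 0, "dy": 0, "dz": -25, "gripper": 0.5},
  {"rx": 0, "ry": 0, "rz": 0, "dx": 0, "dy": 0, "dz": -35, "gripper": 0.5},
  {"rx": 0, "ry": 0, "rz": 0, "dx": 0, "dy": 0, "dz": -40, "gripper": 0.5},
  {"rx": 0, "ry": 0, "rz": 0, "dx": 0, "dy": 0, "dz": -30, "gripper": 0.5},
  {"rx": 0, "ry": 0, "rz": 0, "dx": 0, "dy": 0, "dz": -10, "gripper": 0.5},
  {"rx": 0, "ry": 0, "rz": 0, "dx": 0, "dy": 0, "dz": 0, "gripper": 0.5},
  {"rx": 0, "ry": 0, "rz": 0, "dx": 0, "dy": 0, "dz": 0, "gripper": 0.5},
])

```text
clock: 22.6
tcp_pos: [0.481, -0.2277, 0.177]
orientation: [-2.22, -2.22, 0.001]
contact_force: [0.4, 0.5, 0.2]
grip_width: 0.0639
gripper_force: 0.0
```

```bash
python3 - <<'E'
from w import *
w=cv2.resize(r.grab_frame("wrist"),(400,300));t=r.grab_frame("top")[240:285,185:245];s=r.grab_frame("scene")[255:315,215:295]
z=lambda a:cv2.resize(a,(400,300),interpolation=cv2.INTER_CUBIC)
cv2.imwrite("pics/fin.png",np.vstack([np.hstack([w,z(cv2.imread("pics/w6.png")[:,:])]),np.hstack([z(t),z(s)])]))
E
```

```text
22.6 [ 0.481  -0.2277  0.177 ] [ 0.71  0.38 -0.47  1.94  0.22  0.87  0.13] 0.0639 [0.4 0.5 0.2]
[[-0.     1.    -0.002]
 [ 1.     0.     0.001]
 [ 0.001 -0.002 -1.   ]]
```

View pics/fin.png

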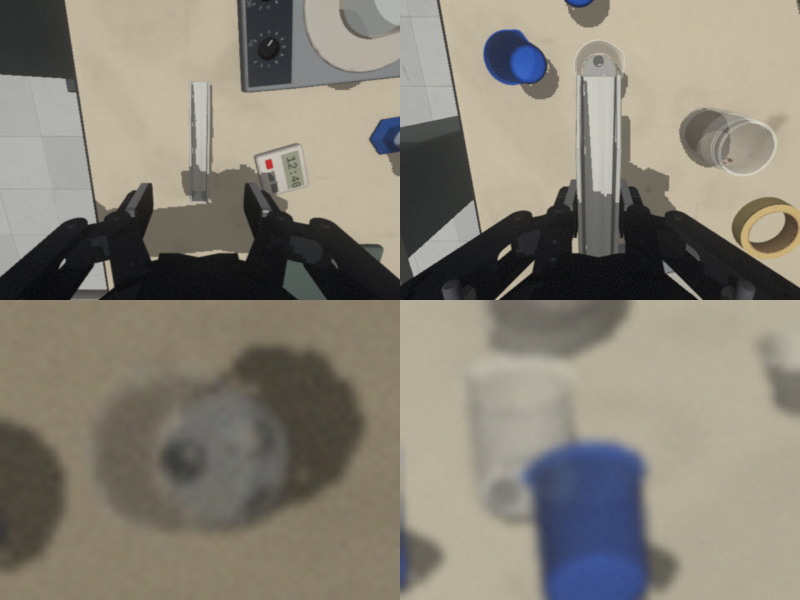

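The chute stands upright and empty. The beaker is standing, with one pellet clear at (183, 460) and another likely at (258, 440). I'll confirm the second by differencing against the first top view.

```bash
python3 - <<'E'
from h import *
a=cv2.imread("pics/top0.png");b=r.grab_frame("top")
d=cv2.absdiff(cv2.GaussianBlur(a,(3,3),0),cv2.GaussianBlur(b,(3,3),0)).max(2)
n,l,st,c=cv2.connectedComponentsWithStats((d>18).astype(np.uint8))
for s,q in zip(st[1:],c[1:]):
    if s[4]>3 and q[0]<390: print(s,q.round(1))
print(np.array2string((b.mean(2)-a.mean(2))[252:276:1,206:230].round(0).astype(int),max_line_width=200))
E
```

```text
[209 262   6   5  23] [211.4 263.9]
[351 438  23  15 126] [362.9 444.4]
[376 439  12  11  95] [381.3 443.5]
[331 461  11   9  41] [335.8 465.2]
[[ 14   7   7   5   3   5   5   5   9   7   6   4   7   9   6  10  12  16  12  10   7   4  -1   7]
 [  7   7   3   4   6  11   4   5   2   4   6   6   7   7  11  20  16  18   9   7   3   9   3   9]
 [  3   6   7   9   9   9   5   6   4   6   7   8   6   5   8  10  11  12   5   7   3   4   7   1]
 [  2   8   4   8   4   2   4   2   8   5   7   2   5   6   3   2   3   9   4   5   3   8   2   5]
 [  7   8  10   5   5   4   4  10   9   3   9   8   5  10   3   2   5   3   2   9   3   7   9   2]
 [  7  11   7   2   4  11   8   2   6   6   6   9  10  10   5   5  -2   1  -2   2   6   5   3   5]
 [  5   4   5   7   8  14  11  13   6  12   6   4   7   8  12   9   4  -9  -9  -3   6  -1   6   5]
 [  6   3   5   5   7   3   8   3   5   5   8   4  10   8  15  15   9   1 -12 -14   0   5   8   4]
 [  3   4   4   3  -3   2  -5   1   5   2   8   8   9  10  16  15  11   1 -10 -20   3   4   4   2]
 [  8   6  -2  -7 -15 -14 -15 -11 -11  -5   3   1   4   7  16  17
[... 720 characters left out ...]
3 -15]
 [  5   4   5   9   9   5   9   5   3   8   9   6   6   7   4   5  10   8   6  12   9  -4 -16  -3]
 [  9   3   5  12  13   7   5  11   8  10   8   7   2   9   4  13   8   8   7   5   4  -1   0   3]
 [  9   7   9   5   8   7  11  11   8   4   7   9   4  11   9  10   3   7   9   4   5   5   9  11]
 [  6   6   6   7   7   8   9  10   8   6   5   8   7   7   9   6   6  11   8   7   8   4   6   8]
 [  8   5   6   6   2   9   7   5   6   5   9  10   9  13   8   9   5   8   7   6   5   7   5  10]
 [ 11  11   7   9   8   8   5  10   7   8   3   8   6   5   3   4   5   6   6   7   7   9   9   7]
 [  7   9   9   7   9  10   6  10   6   7  10   9  11   6   7   4   9   8   8   8  10   9   4   6]]
```

There are two new objects, both inside the beaker, at (211, 264) and about (222, 261). Nothing else on the bench changed, so I'm handing in.

```bash
python3 -c "
from bench import r
print(r.hand_in())"
```

```text
the job is handed in; nothing more can be done
None
```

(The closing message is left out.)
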